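Check a pressed pellet under the hand loupe

ROBOT

A 6-joint arm with a two-finger parallel gripper is mounted at the origin on a cart in front of the work surface, level with it; the furniture and walls round the work are solid. World frame = base frame: x ahead of the robot, y to its left, z up, the work surface at z = 0. Lengths are in m, angles in rad, forces in N, time in s.
With the tool pointing down it reaches from about 0.275 to 0.825 m from the base axis. Payload 4.9 kg.
Tool frame: the origin (TCP) lies on the front face of the gripper's body, between the roots of the fingers; the fingertips stand 73 mm ahead of it and the grasp point (between the pads) lies 54 mm ahead of it; z points along the fingers, y is the line along which they close (so a half turn about z gives the same grasp; the last joint's range is limited). The gripper opens to 85 mm and grips with 20 to 120 N. Pads are 22 mm wide; open, the fingers measure 114 mm over their backs; the gripper's body (76 mm by 85 mm) begins 54 mm behind the grasp point. The pads swing forward as they close: fully open they stand 13 mm farther back than shut.
Start: joints at [-1.405, 0.326, -0.193, 1.052, 0, 1.437], TCP at [0.162, -0.525, 0.304] pointing down, gripper open.
Joint ranges: [-2.65, 2.65], [-0.97, 1.79], [-1.3, 1.35], [-1.93, 2.1], [-1.47, 1.37], [-3.14, 3.14]. Speed limits (rad/s): [2.57, 2.57, 3.14, 3.14, 3.14, 3.14].

INTERFACE

Orientations are given as a unit quaternion [x, y, z, w].
In Python, from bench import bot gives the robot as it stands.
- The arm moves only by the shell command python3 -m inch 'ROWS' [OPENING] [FORCE]. ROWS is JSON, a list of rows, each a list of 2 entries, a list of its own where there are three numbers: the shift along the tool's x, y, z in units of 25 mm (1.0 is 25 mm), then the turn, a rotation vector about the tool's x, y, z in units of 8 degrees (1.0 is 8 degrees). A call has 1 to 12 rows; each row is the pose to reach, as a shift and turn from the pose commanded when the call began, along the tool's axes at that moment; what a row does not reach only later rows make up. A row lasts 1/10 s, in which the tool goes at most 50 mm and 8.59 degrees, less where a joint would pass 70% of its speed; a pose out of reach is approached as far as the arm can. A call with a gripper value outside its range is refused whole. OPENING is the closure in counts, from 0 (fully open) to 255 (shut), set as the call begins (- or left out, the last holds). The fingers move at their own pace and stop on an object; FORCE is the grip in N (left out, the last holds). Time passes only in rows, so rows that repeat a pose let the fingers close. It gives the time, the measured TCP pose, the force, the opening and the grip force at its end, in the units of the state.
- bot.get_obs(): the state, without advancing time (a new reading comes with each control period).
- bot.get_image(name): name is "side" or "top"; returns a dict with "image" (384x512x3 uint8, red, green, blue), "vfov" (degrees; the focal length in pixels is half the picture's height over the tangent of half this angle, whatever the lens; pixels are square), "cx", "cy" (the principal point, pixels), "camera_from_world" (4x4, takes a point from world to camera coordinates). Camera axes: x right, y down, z forward; pixel columns grow to the right and rows downward; lengths in m; the calibration is good to about 2 mm. A picture is of the moment at which its call begins. There is no depth.
- bot.job_done(): hands the job in; it is judged then, once.
The state is a dict: "t": time; "joint_positions": joint angles; "qvel": joint speeds; "joint_torque": joint torques, N m; "eef_pos": TCP position; "orientation": TCP orientation; "wrist_force": force on the tool from outside, world axes, zero at the start; "ft_torque": the same for the moment, N m; "width": opening from 0.0 (shut) to 1.0 (fully open); "finger_force": force on a finger pad.
Only numpy, scipy, OpenCV 4.12 (cv2) and the standard library are available. Lean on these libraries where they do the work, as an engineer would, in place of code of your own. Each camera call takes 0.05 s, during which the arm holds its last target. There are 200 camera calls.

TASK

A pellet fresh from the press sits under its dust cover on the inspection stage. Lift the cover off without dropping it and stand it upright on the bench top, then pick up the hand loupe by its handle and hold it still over the pellet for inspection: lens level, centred above the pellet, at the focal height shown by the pointer on the stage's column. Leave the pointer collar as it is set and the other things where they are; the program finishes while the gripper is still holding the loupe there, in the air.

Things in the scene. Friction and masses are not known exactly. Their poses are not given: they have to be found in the camera images.
- stage: inspection stage, fixed: grey base plate 136 x 84 mm on rubber feet, its top 14 mm above the bench. Origin at bench level under the pellet's axis, z up; the plate spans x -43 to +93 mm, y -42 to +42 mm. At the origin stands a round steel seat, 34 mm diameter, up to 31.5 mm above the bench, the pellet on top; towards +x stands the column
- pellet (a point): centre of the top of the white pressed pellet (13 mm diameter, 1.5 mm proud of the seat), on the stage's origin axis, 33 mm above the bench; under the cover at the start
- pointer_tip (a point): tip of the pointer that marks the focal height: a 6 mm thick, 20 mm long steel pin on the column's clamp collar, pointing level at the pellet's axis; tip at x = +46 mm, y = 0 in the stage's frame. Hold the middle of the lens's thickness at its height. Collar: 18 mm diameter, 6 mm above and below the tip; thumb screw on its +y side reaches 23 mm from the column's axis
- focus_collar (a joint): height setting of the clamp collar on the column (m): the pointer tip stands 45 mm + this value above the pellet's top, i.e. 78 mm + this value above the bench; 0 to 0.03. It was clamped by the last user and must stay so (about 12 N would shift it)
- cover: loose turned aluminium dust cover, a cap open below: 42 mm diameter, 24 mm high, 21 mm deep inside, with a knob on top (head 16 mm diameter, 28 to 42 mm above the rim). Origin at the centre of its lower rim, z up. At the start it stands on the stage's plate (rim 14 mm above the bench) over the seat with 1.5 mm play; lift it straight up 20 mm to clear. About 50 g
- cover_knob (a point): centre of the cover's knob head, on its axis 35 mm above its rim
- loupe: hand loupe lying flat on the bench, about 80 g: black lens rim, 60 mm outer diameter, and a straight bar handle of plain metal, all 14 mm high. Origin at the lens centre, on the underside; z up, the handle runs along -x: a bar 16 mm wide (y) and 14 mm high from x = -44 to -140 mm. It balances at about x = -66 mm
- lens (a point): centre of the lens, at the middle of its thickness: on the loupe's origin axis, 7 mm above its underside
- die_body: bystander: steel pellet die body, upright cylinder 50 mm diameter, 40 mm high; origin at the centre of its underside
- die_plunger: bystander: steel die plunger standing upright, 21 mm diameter, 53 mm high; origin at the centre of its underside
- die_ring: bystander: steel die base ring lying flat, 40 mm diameter, 12 mm high; origin at the centre of its underside
- vial: bystander: small clear sample vial with a screw cap, upright, 23 mm diameter, 47 mm high; origin at the centre of its underside
- column_top (a point): top of the stage's steel column (10 mm diameter, engraved rings) on its axis: x = +75 mm, y = 0 in the stage's frame, 125 mm above the bench
Not all that is in view belongs to the job. What is shaped like the cover but green or pink is not meant.

How it is judged:
By the outcome, as a careful person would: the job done as asked, in the order asked, and still so for the second after the job is handed in, while the arm keeps its last pose, push and grip.
It also fails if it takes over 58 s, if anything falls off the work surface, if the arm or the gripper's body presses on something with over 40 N, if the wrist force passes 120 N, or if a joint passes its speed limit or range.

## Working session

There is one attempt and no reset: what is moved stays moved. The work goes in short steps, Python scripts to look and compute and a shell command to move; the robot and the scene stay as the last step left them, time stands still between calls to the robot, and variables do not carry over. Pictures are saved under pics/ and viewed, at most 10 in all, crops included, and the job is handed in when it is done.

```bash
ls; mkdir -p pics
cat > h.py <<'E'
import numpy as np,cv2,json
from bench import bot
def shot(name,fn):
    d=bot.get_image(name); cv2.imwrite(f'pics/{fn}.png',d['image'][:,:,::-1])
    np.save(f'pics/{fn}.npy',d,allow_pickle=True); return d
def load(fn): return np.load(f'pics/{fn}.npy',allow_pickle=True).item()
def foc(d): return d['image'].shape[0]/2/np.tan(np.radians(d['vfov'])/2)
def ray(d,u,v):
    T=np.array(d['camera_from_world']);R=T[:3,:3];c=-R.T@T[:3,3]
    f=foc(d);r=R.T@np.array([(u-d['cx'])/f,(v-d['cy'])/f,1]);return c,r/np.linalg.norm(r)
def onz(d,u,v,z):
    c,r=ray(d,u,v);return c+r*(z-c[2])/r[2]
def proj(d,p):
    T=np.array(d['camera_from_world']);q=T[:3,:3]@np.array(p)+T[:3,3];f=foc(d)
    return np.array([d['cx']+f*q[0]/q[2],d['cy']+f*q[1]/q[2]])
def tri(d1,u1,d2,u2):
    c1,r1=ray(d1,*u1);c2,r2=ray(d2,*u2)
    s=np.linalg.lstsq(np.c_[r1,-r2],c2-c1,rcond=None)[0]
    a,b=c1+r1*s[0],c2+r2*s[1];return (a+b)/2,np.linalg.norm(a-b)
E
python3 - <<'E'
from h import *
a=shot('top','top0');b=shot('side','side0')
print({k:v for k,v in a.items() if k!='image'},{k:v for k,v in b.items() if k!='image'})
print(bot.get_obs())
E
```

```text
pics
{'vfov': 57.579291796851436, 'cx': 256.2690036413371, 'cy': 184.40877791361618, 'camera_from_world': array([[-5.81881218e-04, -9.99487236e-01,  3.20144775e-02,
        -7.57841887e-02],
       [-9.98758213e-01, -1.01399180e-03, -4.98096682e-02,
         5.31844367e-01],
       [ 4.98165900e-02, -3.20037057e-02, -9.98245496e-01,
         9.25663095e-01],
       [ 0.00000000e+00,  0.00000000e+00,  0.00000000e+00,
         1.00000000e+00]])} {'vfov': 47.4492941333098, 'cx': 259.79867016217435, 'cy': 185.80336200761332, 'camera_from_world': array([[-0.89662892, -0.44273046, -0.00680532,  0.44840288],
       [-0.26429027,  0.54745223, -0.79400674,  0.24718871],
       [ 0.35525656, -0.71013083, -0.60787086,  0.73768303],
       [ 0.        ,  0.        ,  0.        ,  1.        ]])}
{'t': 0.1, 'joint_positions': array([-1.40518673e+00,  3.26854820e-01, -1.93492105e-01,  1.05198870e+00,
       -8.56912160e-06,  1.43661934e+00]), 'qvel': array([ 1.56382103e-03, -2.50283256e-03,  2.32729004e-03,  4.48860820e-05,
        9.85682084e-04,  3.39168568e-04]), 'joint_torque': array([-1.07737382e-03, -4.44240975e+01,  2.63037533e+01,  8.00913200e-03,
       -2.71141198e-04, -1.47720620e-06]), 'eef_pos': array([ 0.16237704, -0.52505604,  0.30318506]), 'orientation': array([ 9.88786725e-01,  1.49332580e-01, -1.63795792e-05, -7.69487047e-04]), 'wrist_force': array([-0.30183284, -0.14151012,  1.15290751]), 'ft_torque': array([0.02945077, 0.02285266, 0.03078932]), 'finger_force': 0.0, 'width': 1.000741991568683}
```

View pics/top0.png

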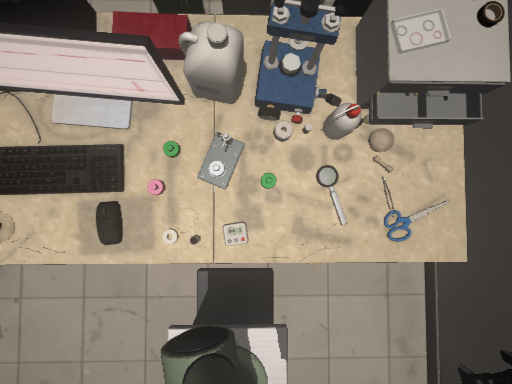

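View pics/side0.png

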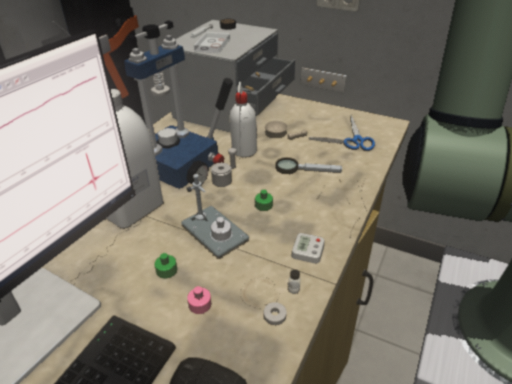

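Top view: aluminium cover is on the stage plate at (216,169) and the column at (226,138); the loupe lens is at (327,176) with its handle running to (343,222). Look-alikes are green (171,149), green (269,181) and pink (156,187). The one meant is the bare-metal cover on the stage at (216,169), side view (221,226). Next, one enlarged crop to confirm this.

Run:
```python
from h import *
a=load('top0');b=load('side0')
f=lambda d,x,y,w,h,s:cv2.resize(d['image'][y:y+h,x:x+w,::-1],None,fx=s,fy=s,interpolation=cv2.INTER_CUBIC)
A=f(a,185,120,66,75,6);B=f(b,170,155,100,112.5.__int__(),4)
C=f(a,300,150,66,85,5)
c=np.zeros((600,800,3),np.uint8)
c[:450,:396]=A; c[:448,400:800]=B
cv2.imwrite('pics/crop1.png',c)
print(onz(a,216,169,.049),onz(a,226,138,.125),onz(a,327,176,.007),onz(a,343,222,.007))
print(tri(a,(216,169),b,(221,222)))
```

```text
[0.5699573  0.02967909 0.049     ] [ 6.37001996e-01 -2.15724187e-05  1.25000000e-01] [ 0.55544132 -0.26934248  0.007     ] [ 0.43012755 -0.31181009  0.007     ]
(array([0.57122263, 0.03032841, 0.04917496]), np.float64(0.0028658600427942005))
```

View pics/crop1.png

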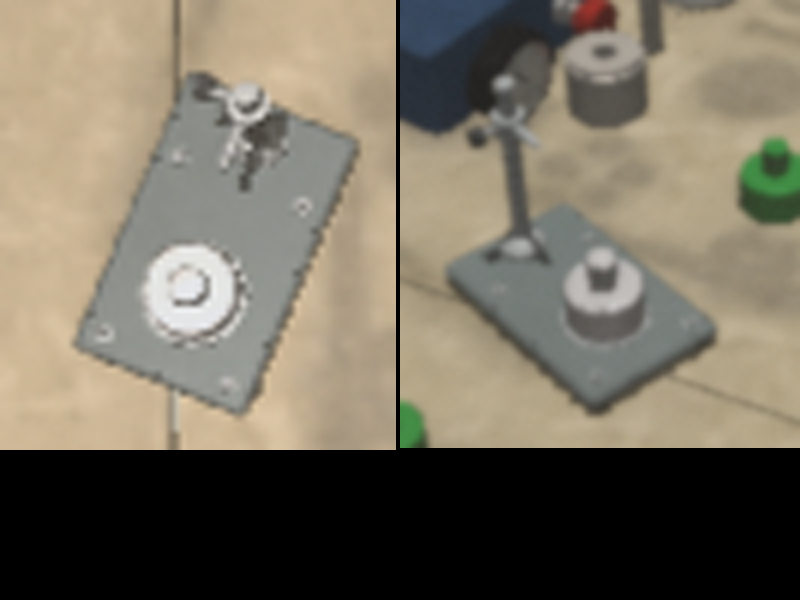

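Crop confirms: the bare aluminium cover (knob head top px ≈(216.3,167.7), side ≈(220.5,220.5)) stands on the grey stage. Column top is at (226.2,136.7)/(196.3,176.3), and the pointer tip at about (223,148)/(205,191).

Run:
```python
from h import *
from scipy.spatial.transform import Rotation as Ro
a=load('top0');b=load('side0')
k,e=tri(a,(216.3,167.7),b,(220.5,220.5));c,e2=tri(a,(226.2,136.7),b,(196.3,176.3));print('knob',k,e,'col',c,e2)
print(np.degrees(np.arctan2(*(c-k)[1::-1])),np.linalg.norm((c-k)[:2]))
p=tri(a,(223,148),b,(205,191));print('tip',p)
# pointer: intersect side ray with vertical line of stage axis x=46
u=(c-k)[:2]/np.linalg.norm((c-k)[:2]);t=k[:2]+.046*u
for z in (.078,.085,.09,.095,.1,.108):print(z,proj(b,[*t,z]),proj(a,[*t,z]))
# loupe
im=a['image'].astype(int);hsv=cv2.cvtColor(a['image'],cv2.COLOR_RGB2HSV)
dark=(im.max(2)<70).astype(np.uint8);dark[:150]=0;dark[205:]=0;dark[:,:305]=0;dark[:,352:]=0
n,l,s,ce=cv2.connectedComponentsWithStats(dark);i=1+s[1:,4].argmax();print('rim',s[i],ce[i])
(x,y),r=cv2.minEnclosingCircle(np.argwhere(l==i)[:,::-1].astype(np.float32));print(x,y,r,onz(a,x,y,.014))
h=((hsv[:,:,1]<45)&(im.max(2)>130)).astype(np.uint8);h[:190]=0;h[230:]=0;h[:,:325]=0;h[:,352:]=0
n,l,s,ce=cv2.connectedComponentsWithStats(h);i=1+s[1:,4].argmax();rc=cv2.minAreaRect(np.argwhere(l==i)[:,::-1].astype(np.float32));print(s[i],rc)
L=onz(a,x,y,.014);H=onz(a,*rc[0],.014);print(L,H,np.degrees(np.arctan2(*(L-H)[1::-1])),np.linalg.norm(L-H))
o=bot.get_obs();print(Ro.from_quat(o['orientation']).as_matrix())
for q in [(269,181),(171,149),(156,187),(283,131),(170,237),(195,240)]:print(q,onz(a,*q,.03))
```

```text
knob [0.57377651 0.02907615 0.05131884] 0.0014908396972777582 col [6.41917290e-01 3.47909649e-04 1.22100374e-01] 0.002785559830170926
-22.860350226967775 0.07394915950963488
tip (array([0.61812151, 0.00924676, 0.09845263]), np.float64(0.002307623988684944))
0.078 [206.68785922 199.64100059] [222.51030662 149.61367588]
0.085 [206.41270169 196.99949486] [222.32940054 149.19473302]
0.09 [206.2145568 195.0973086] [222.19839483 148.89134956]
0.095 [206.0150599  193.18214312] [222.06587052 148.58444935]
0.1 [205.81419711 191.25386515] [221.93180107 148.27397088]
0.108 [205.4899404  188.14100841] [221.71400795 147.76960487]
rim [316 168   5  14  16] [317.5    174.9375]
319.0 174.5 6.576573371887207 [ 0.55895852 -0.24588499  0.014     ]
[331 190  16  36 198] ((338.2449951171875, 206.91424560546875), (36.716087341308594, 5.427184581756592), 70.70995330810547)
[ 0.55895852 -0.24588499  0.014     ] [ 0.47118465 -0.29740487  0.014     ] 30.4112938173546 0.1017769651945746
[[ 9.55399560e-01  2.95316121e-01 -2.62210793e-04]
 [ 2.95316171e-01 -9.55398377e-01  1.51682514e-03]
 [ 1.97427151e-04 -1.52660916e-03 -9.99998815e-01]]
(269, 181) [ 0.54016664 -0.10893877  0.03      ]
(171, 149) [0.62441395 0.14990678 0.03      ]
(156, 187) [0.52401847 0.18778506 0.03      ]
(283, 131) [ 0.67410646 -0.14674762  0.03      ]
(170, 237) [0.39363376 0.14984182 0.03      ]
(195, 240) [0.3856048 0.084957  0.03     ]
```

```bash
cat >> h.py <<'E'
from scipy.spatial.transform import Rotation as Ro
def goal(p,yaw):
    "rows entries to bring TCP to p, pointing down, tool x at yaw (deg)"
    o=bot.get_obs();R=Ro.from_quat(o['orientation'])
    c,s=np.cos(np.radians(yaw)),np.sin(np.radians(yaw))
    G=Ro.from_matrix(np.array([[c,s,0],[s,-c,0],[0,0,-1]]))
    print('t',o['t'],'shift',(R.inv().apply(np.array(p)-o['eef_pos'])/.025).round(2),'turn',(np.degrees((R.inv()*G).as_rotvec())/8).round(2))
E
python3 -c "
from h import *
goal([.573,.030,.2],-22.9)"
```

```text
t 0.1 shift [ 22.25 -16.36   4.16] turn [-0.01  0.    5.01]
```

```bash
python3 -m inch '[[[11,-8,0],[0,0,2.5]],[[22.2,-16.4,0],[0,0,5]],[[22.2,-16.4,0],[0,0,5]],[[22.2,-16.4,0],[0,0,5]],[[22.2,-16.4,0],[0,0,5]],[[22.2,-16.4,0],[0,0,5]],[[22.2,-16.4,0],[0,0,5]],[[22.2,-16.4,0],[0,0,5]],[[22.2,-16.4,0],[0,0,5]],[[22.2,-16.4,0],[0,0,5]],[[22.2,-16.4,0],[0,0,5]],[[22.2,-16.4,0],[0,0,5]]]' 130 60
python3 -c "
from h import *
goal([.573,.030,.2],-22.9)"
```

```text
t: 1.3
eef_pos: [0.4935, -0.0948, 0.3036]
orientation: [0.985, -0.173, 0.002, -0.013]
wrist_force: [0.3, -0.6, -1.1]
width: 0.49
finger_force: 0.0
t 1.3 shift [ 1.29 -5.67  4.29] turn [-0.19  0.01  0.37]
```

```bash
python3 -m inch '[[[0,0,0],[0,0,0]],[[0,0,0],[0,0,0]],[[0,0,0],[0,0,0]]]'
python3 -c "
from h import *
goal([.573,.030,.2],-22.9)"
```

```text
t: 1.6
eef_pos: [0.4917, -0.0984, 0.3036]
orientation: [0.984, -0.177, 0.001, -0.012]
wrist_force: [-0.1, 1.0, 1.4]
width: 0.486
finger_force: 0.0
t 1.6 shift [ 1.27 -5.84  4.29] turn [-0.18  0.02  0.32]
```

```bash
python3 -m inch '[[[1.27,-5.84,2],[-0.18,0,0.32]],[[1.27,-5.84,4.29],[-0.18,0,0.32]],[[1.27,-5.84,4.29],[-0.18,0,0.32]],[[1.27,-5.84,4.29],[-0.18,0,0.32]],[[1.27,-5.84,4.29],[-0.18,0,0.32]],[[1.27,-5.84,4.29],[-0.18,0,0.32]],[[1.27,-5.84,4.29],[-0.18,0,0.32]],[[1.27,-5.84,4.29],[-0.18,0,0.32]]]'
python3 - <<'E'
from h import *
goal([.573,.030,.16],-22.9)
a=shot('side','s1');print(bot.get_obs()['eef_pos'])
b=shot('top','t1')
f=lambda d,x,y,w,h,s:cv2.resize(d['image'][y:y+h,x:x+w,::-1],None,fx=s,fy=s,interpolation=cv2.INTER_CUBIC)
cv2.imwrite('pics/crop2.png',f(a,150,110,130,150,4))
E
```

```text
t: 2.4
eef_pos: [0.5299, -0.0944, 0.2048]
orientation: [0.986, -0.164, 0.002, -0.019]
wrist_force: [-0.4, 0.5, 1.0]
width: 0.49
finger_force: 0.0
t 2.4 shift [ 0.03 -5.2   1.99] turn [-0.27  0.02  0.51]
[ 0.52989279 -0.09429822  0.20460312]
```

View pics/crop2.png

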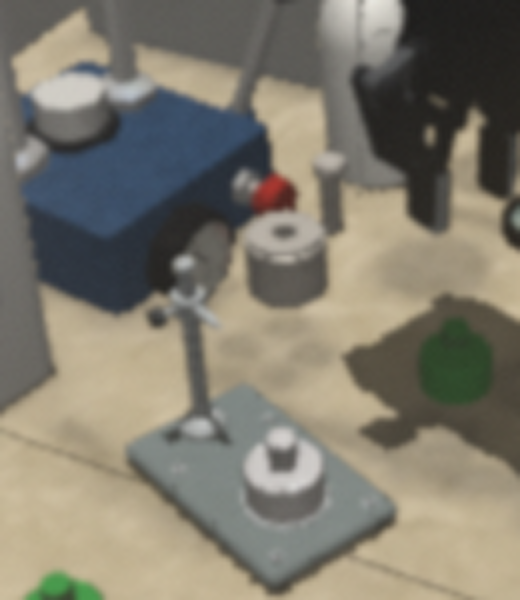

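The side crop shows the gripper still right of the stage, over the green decoy (crop 450,350), and the cover untouched at crop (285,470). The y motion stalled, so I'll check the joints.

```bash
python3 -c "
from h import *
o=bot.get_obs();print(o['joint_positions'].round(3),o['qvel'].round(3),o['joint_torque'].round(1),o['wrist_force'])"
```

```text
[-0.33   0.392 -0.37   0.812  0.038  3.141] [ 0.001 -0.007  0.004  0.007  0.002  0.002] [ -0.1 -44.5  23.2  -0.1   0.1  -0. ] [-0.38223718 -0.08643737 -0.02489566]
```

Joint 6 hit its limit, so I'll use the half-turned equivalent grasp (tool x at yaw 157.1°).

```bash
python3 -m inch '[[[0,0,0],[0,0,-1]],[[0,0,0],[0,0,-2]],[[0,0,0],[0,0,-3]],[[0,0,0],[0,0,-4]],[[0,0,0],[0,0,-5]],[[0,0,0],[0,0,-6]],[[0,0,0],[0,0,-7]],[[0,0,0],[0,0,-8]],[[0,0,0],[0,0,-9]],[[0,0,0],[0,0,-10]],[[0,0,0],[0,0,-11]],[[0,0,0],[0,0,-11]]]'
python3 -c "
from h import *
goal([.573,.030,.2],157.1)"
```

```text
t: 3.7
eef_pos: [0.53, -0.0942, 0.2053]
orientation: [0.823, 0.567, 0.015, -0.012]
wrist_force: [0.5, 0.1, 0.2]
width: 0.494
finger_force: 0.0
t 3.7 shift [ 5.24 -0.16  0.41] turn [  0.19  -0.23 -10.99]
```

```bash
python3 -m inch '[[[0.5,0,0.1],[0,0,-1]],[[1,0,0.2],[0,0,-2]],[[1.5,0,0.3],[0,0,-3]],[[2,0,0.3],[0,0,-4]],[[2.5,0,0.3],[0,0,-5]],[[3,0,0.3],[0,0,-6]],[[3.5,0,0.3],[0,0,-7]],[[4,-0.1,0.3],[0,0,-8]],[[4.5,-0.1,0.3],[0.1,-0.1,-9]],[[5,-0.16,0.4],[0.2,-0.2,-10]],[[5.24,-0.16,0.4],[0.19,-0.23,-11]],[[5.24,-0.16,0.4],[0.19,-0.23,-11]]]'
python3 - <<'E'
from h import *
goal([.573,.030,.16],157.1)
a=shot('side','s2');b=shot('top','t2')
print(bot.get_obs()['joint_positions'].round(2))
f=lambda d,x,y,w,h,s:cv2.resize(d['image'][y:y+h,x:x+w,::-1],None,fx=s,fy=s,interpolation=cv2.INTER_CUBIC)
cv2.imwrite('pics/crop3.png',f(a,150,110,130,150,4))
E
```

```text
t: 4.9
eef_pos: [0.5729, 0.0308, 0.2]
orientation: [0.198, 0.98, 0.0, -0.0]
wrist_force: [0.4, -0.9, 0.7]
width: 0.495
finger_force: 0.0
t 4.9 shift [-0.02 -0.03  1.6 ] turn [ 0. -0.  0.]
[-0.08  0.46 -0.28  0.84  0.    0.33]
```

View pics/crop3.png

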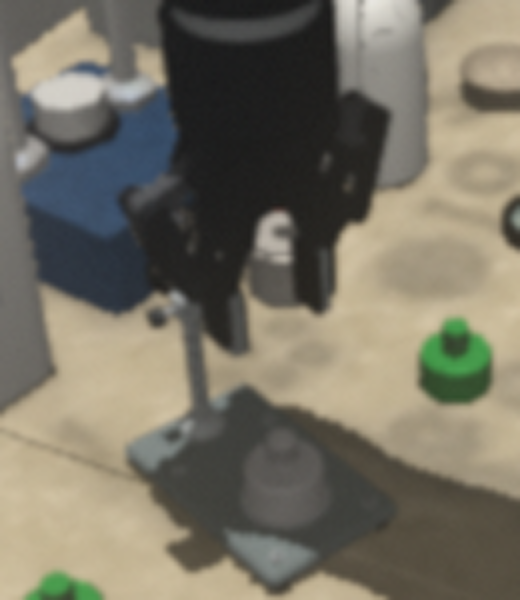

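Gripper straddles the stage across the pointer direction, tips at crop (235,345) and (320,305), and knob at (283,442) beneath; the pointer and column are clear. Checking the relative offset.

Run:
```python
from h import *
a=load('side0');t=load('top0')
for z in (.127,.131,.135):print(z,proj(a,[.5729,.0308,z]), 'obs',219.3,191.3)
for nm,d,bx in(('side',a,(203,200,240,245)),('top',t,(200,152,232,184))):
    x0,y0,x1,y1=bx;im=d['image'][y0:y1,x0:x1];
    g=cv2.resize(cv2.cvtColor(im,cv2.COLOR_RGB2GRAY),None,fx=4,fy=4,interpolation=cv2.INTER_CUBIC)
    hsv=cv2.resize(cv2.cvtColor(im,cv2.COLOR_RGB2HSV),None,fx=4,fy=4,interpolation=cv2.INTER_CUBIC)
    if nm=='top':
        m=(g>175).astype(np.uint8);n,l,s,c=cv2.connectedComponentsWithStats(m);i=1+s[1:,4].argmax();print(s[i],c[i]/4+[x0,y0])
        (x,y),r=cv2.minEnclosingCircle(np.argwhere(l==i)[:,::-1].astype(np.float32));u=(x/4+x0,y/4+y0);print(u,r/4,onz(t,*u,.038))
print(proj(a,[.5729,.0308,.049]),proj(t,[.5729,.0308,.049]))
```

```text
0.127 [218.41301281 191.92460118] obs 219.3 191.3
0.131 [218.27901251 190.28992147] obs 219.3 191.3
0.135 [218.14423393 188.6457474 ] obs 219.3 191.3
[  34   35   66   64 2817] [216.17101526 168.18051118]
(217.3984375, 168.9620532989502) 9.158599853515625 [0.57109944 0.02694357 0.038     ]
[220.87960068 222.01469202] [215.57140529 167.86588624]
```

```bash
python3 -m inch '[[[0,0.06,0.8],[0,0,0]],[[0,0.06,1.6],[0,0,0]],[[0,0.06,2.4],[0,0,0]],[[0,0.06,2.9],[0,0,0]],[[0,0.06,3.2],[0,0,0]],[[0,0.06,3.4],[0,0,0]],[[0,0.06,3.45],[0,0,0]],[[0,0.06,3.45],[0,0,0]]]'
python3 -m inch '[[[0,0,0],[0,0,0]],[[0,0,0],[0,0,0]],[[0,0,0],[0,0,0]],[[0,0,0],[0,0,0]],[[0,0,0],[0,0,0]],[[0,0,0],[0,0,0]]]' 255 50
python3 - <<'E'
from h import *
a=shot('side','s3');b=shot('top','t3')
f=lambda d,x,y,w,h,s:cv2.resize(d['image'][y:y+h,x:x+w,::-1],None,fx=s,fy=s,interpolation=cv2.INTER_CUBIC)
cv2.imwrite('pics/crop4.png',f(a,150,130,130,130,4))
E
```

```text
t: 5.8
eef_pos: [0.5736, 0.0313, 0.1138]
orientation: [0.198, 0.98, 0.0, -0.0]
wrist_force: [-1.2, 0.7, -0.2]
width: 0.491
finger_force: 0.0
t: 6.4
eef_pos: [0.5734, 0.0308, 0.1142]
orientation: [0.198, 0.98, -0.0, 0.0]
wrist_force: [-2.6, -2.8, 6.3]
width: 0.152
finger_force: 48.7
```

View pics/crop4.png

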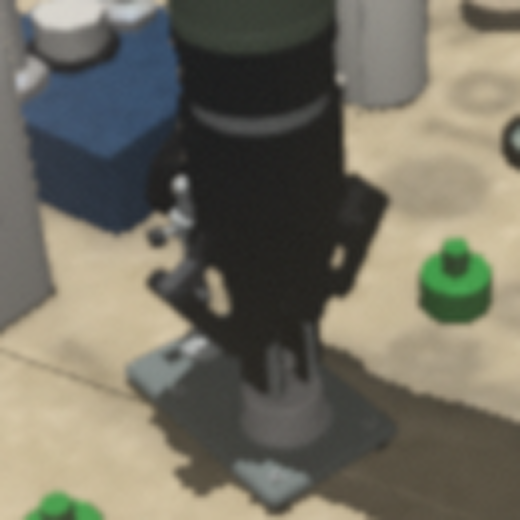

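The crop shows the fingers closed on the knob at crop (285,365), with the cover still square on the plate. Lifting straight up, then checking.

```bash
python3 -m inch '[[[0,0,-0.1],[0,0,0]],[[0,0,-0.3],[0,0,0]],[[0,0,-0.6],[0,0,0]],[[0,0,-1],[0,0,0]],[[0,0,-1.4],[0,0,0]],[[0,0,-1.8],[0,0,0]],[[0,0,-2.2],[0,0,0]],[[0,0,-2.6],[0,0,0]],[[0,0,-2.8],[0,0,0]],[[0,0,-2.8],[0,0,0]]]'
python3 - <<'E'
from h import *
a=shot('side','s4')
f=lambda d,x,y,w,h,s:cv2.resize(d['image'][y:y+h,x:x+w,::-1],None,fx=s,fy=s,interpolation=cv2.INTER_CUBIC)
cv2.imwrite('pics/crop5.png',f(a,150,110,130,150,4))
goal([.47,-.05,.184],157.1)
E
```

```text
t: 7.5
eef_pos: [0.5738, 0.0314, 0.1844]
orientation: [0.198, 0.98, 0.0, 0.0]
wrist_force: [-0.1, 0.0, -0.4]
width: 0.159
finger_force: 48.8
t 7.55 shift [ 2.55 -4.6  -0.01] turn [ 0.   -0.    0.01]
```

View pics/crop5.png

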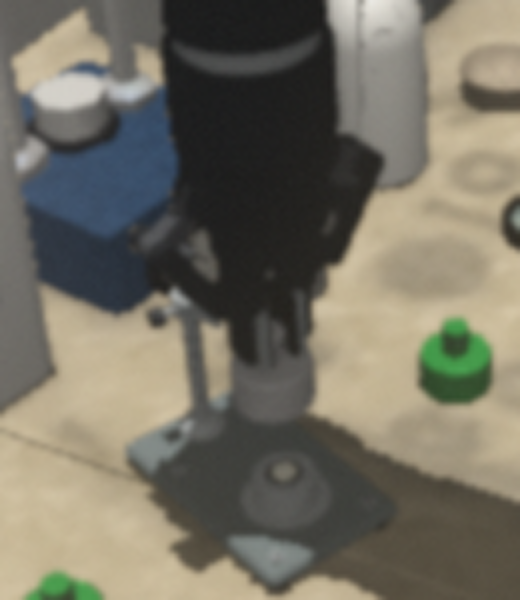

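Cover hangs upright in the grip at crop (272,385), and the pellet is visible on its seat at crop (284,468), i.e. px (221,227). Carry it to the free bench at (0.47,-0.05).

```bash
python3 -m inch '[[[0.4,-0.7,0],[0,0,0]],[[0.8,-1.4,0],[0,0,0]],[[1.2,-2.2,0],[0,0,0]],[[1.6,-3,0],[0,0,0]],[[2,-3.7,0],[0,0,0]],[[2.4,-4.3,0],[0,0,0]],[[2.55,-4.6,0.6],[0,0,0]],[[2.55,-4.6,1.4],[0,0,0]],[[2.55,-4.6,2.2],[0,0,0]],[[2.55,-4.6,2.8],[0,0,0]],[[2.55,-4.6,3.1],[0,0,0]],[[2.55,-4.6,3.2],[0,0,0]]]'
python3 -m inch '[[[0,0,0.04],[0,0,0]],[[0,0,0.08],[0,0,0]],[[0,0,0.12],[0,0,0]],[[0,0,0.12],[0,0,0]]]'
```

```text
t: 8.75
eef_pos: [0.4692, -0.0497, 0.1025]
orientation: [0.198, 0.98, 0.0, -0.001]
wrist_force: [-0.9, 0.0, -0.3]
width: 0.157
finger_force: 48.9
t: 9.15
eef_pos: [0.4701, -0.0499, 0.1008]
orientation: [0.198, 0.98, 0.0, -0.0]
wrist_force: [-0.1, 0.6, -0.1]
width: 0.162
finger_force: 48.9
```

```bash
python3 -m inch '[[[0,0,0.03],[0,0,0]],[[0,0,0.06],[0,0,0]],[[0,0,0.08],[0,0,0]],[[0,0,0.08],[0,0,0]]]'
```

```text
t: 9.55
eef_pos: [0.4701, -0.05, 0.1]
orientation: [0.198, 0.98, -0.0, 0.0]
wrist_force: [-3.8, 0.5, 16.7]
width: 0.157
finger_force: 50.7
```

```bash
python3 -m inch '[[[0,0,-0.04],[0,0,0]],[[0,0,-0.04],[0,0,0]]]'
python3 -m inch '[[[0,0,0],[0,0,0]],[[0,0,0],[0,0,0]],[[0,0,0],[0,0,0]],[[0,0,0],[0,0,0]],[[0,0,-0.5],[0,0,0]],[[0,0,-1.5],[0,0,0]],[[0,0,-2.5],[0,0,0]],[[0,0,-3.5],[0,0,0]],[[0,0,-4],[0,0,0]],[[0,0,-4],[0,0,0]]]' 130 60
python3 - <<'E'
from h import *
# loupe grasp: refine the handle
t=load('top0');im=t['image'].astype(int);hsv=cv2.cvtColor(t['image'],cv2.COLOR_RGB2HSV)
m=((hsv[:,:,1]<45)&(im.max(2)>110)).astype(np.uint8);m[:190]=0;m[230:]=0;m[:,:325]=0;m[:,352:]=0
n,l,s,c=cv2.connectedComponentsWithStats(m);i=1+s[1:,4].argmax()
P=np.array([onz(t,u,v,.012)[:2] for v,u in np.argwhere(l==i)])
q=P.mean(0);w,V=np.linalg.eigh(np.cov((P-q).T));d=V[:,1]*np.sign(V[0,1]);pr=(P-q)@d
print('handle',q,'yaw',np.degrees(np.arctan2(d[1],d[0])),pr.min(),pr.max(),'lens',q+.092*d,onz(t,327,176,.007))
far=q+pr.min()*d;print('lens from far end',far+.14*d)
goal([.48,-.29,.2],180+np.degrees(np.arctan2(d[1],d[0])))
E
```

```text
t: 9.75
eef_pos: [0.4702, -0.05, 0.1001]
orientation: [0.198, 0.98, 0.0, 0.0]
wrist_force: [-1.6, -0.6, 8.8]
width: 0.161
finger_force: 49.6
t: 10.75
eef_pos: [0.4711, -0.0502, 0.2011]
orientation: [0.198, 0.98, 0.0, 0.001]
wrist_force: [-1.2, 0.4, 0.4]
width: 0.491
finger_force: 0.0
handle [ 0.47023526 -0.29769139] yaw 19.08851954072748 -0.04864917970068291 0.05129743342839569 lens [ 0.55717659 -0.26760476] [ 0.55544132 -0.26934248  0.007     ]
lens from far end [ 0.55656311 -0.26781706]
t 10.75 shift [-4.05 -8.7   0.05] turn [-0.    0.02 -5.24]
```

```bash
python3 -m inch '[[[-0.6,-1.3,0],[0,0,-0.8]],[[-1.2,-2.6,0],[0,0,-1.6]],[[-1.9,-3.9,0],[0,0,-2.4]],[[-2.5,-5.2,0],[0,0,-3.2]],[[-3.2,-6.5,0],[0,0,-4]],[[-3.9,-7.8,0],[0,0,-4.8]],[[-4.05,-8.7,0.05],[0,0,-5.24]],[[-4.05,-8.7,0.05],[0,0,-5.24]],[[-4.05,-8.7,0.05],[0,0,-5.24]]]'
python3 - <<'E'
from h import *
a=shot('side','s5');b=shot('top','t5')
f=lambda d,x,y,w,h,s:cv2.resize(d['image'][y:y+h,x:x+w,::-1],None,fx=s,fy=s,interpolation=cv2.INTER_CUBIC)
A=f(a,170,110,190,150,4);cv2.imwrite('pics/crop6.png',A)
goal([.486,-.2925,.13],199.1)
E
```

```text
t: 11.65
eef_pos: [0.4781, -0.2894, 0.1967]
orientation: [-0.165, 0.986, 0.001, -0.001]
wrist_force: [0.1, 0.7, -1.0]
width: 0.491
finger_force: 0.0
t 11.75 shift [-0.23 -0.26  2.69] turn [ 0.02 -0.01  0.  ]
```

View pics/crop6.png

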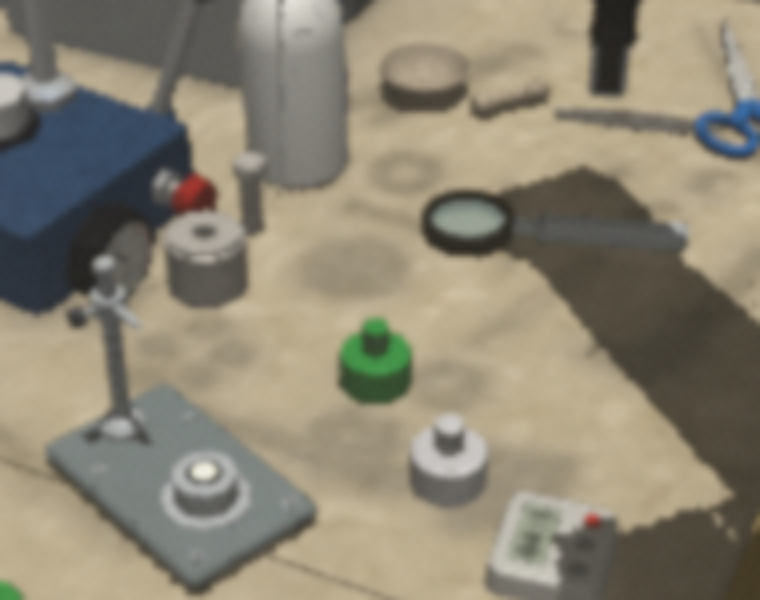

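Cover stands upright on the bench at crop (449,455), pellet bared at (204,471); lens centre at crop (467,221) with handle right to (685,238); pointer tip about (138,323). Refining these by rays before descending.

Run:
```python
from h import *
a=load('side0');s=load('s5');t=load('t5')
def blob(d,box,f,z):
    x0,y0,x1,y1=box;im=cv2.resize(d['image'][y0:y1,x0:x1],None,fx=4,fy=4,interpolation=cv2.INTER_CUBIC)
    m=f(im.astype(int)).astype(np.uint8);n,l,st,c=cv2.connectedComponentsWithStats(m);i=1+st[1:,4].argmax()
    P=np.argwhere(l==i)[:,::-1].astype(np.float32);e=cv2.fitEllipse(cv2.convexHull(P.astype(np.int32)))
    u=np.array(e[0])/4+[x0,y0]-.375;print(u,np.array(e[1])/4,onz(d,*u,z));return u
print('lens side');u1=blob(s,(272,152,302,178),lambda i:i.max(2)<75,.013)
print('lens top (old)')
t0=load('top0');u2=blob(t0,(312,160,345,192),lambda i:i.max(2)<95,.013);print(tri(s,u1,t0,u2))
print('pellet');u3=blob(s,(212,218,232,240),lambda i:(i.min(2)>205),.033);u4=blob(t,(204,158,230,180),lambda i:(i.min(2)>215),.033);print(tri(s,u3,t,u4))
# column axis & pointer rows in side: base of column and top
f=lambda d,x,y,w,h,k:cv2.resize(d['image'][y:y+h,x:x+w,::-1],None,fx=k,fy=k,interpolation=cv2.INTER_CUBIC)
c=np.zeros((600,800,3),np.uint8);c[:600,:400]=f(s,182,168,40,60,10);c[:600,400:]=f(t,205,128,40,60,10);cv2.imwrite('pics/crop7.png',c)
```

```text
lens side
[287.77859116 165.43163204] [15.92447281 25.18131828] [ 0.54992004 -0.26182716  0.013     ]
lens top (old)
[326.71032429 175.75649643] [21.55601692 21.72715187] [ 0.55565623 -0.26713806  0.013     ]
(array([ 0.55463663, -0.26918906,  0.0069905 ]), np.float64(0.003203423486429686))
pellet
[220.45232773 227.21568775] [2.68605328 4.09499836] [0.57545569 0.03009955 0.033     ]
[216.90154457 168.48672581] [16.58063126 17.24166679] [0.57282299 0.02865098 0.033     ]
(array([0.57418037, 0.0293616 , 0.03275146]), np.float64(0.0029816530342767753))
```

View pics/crop7.png

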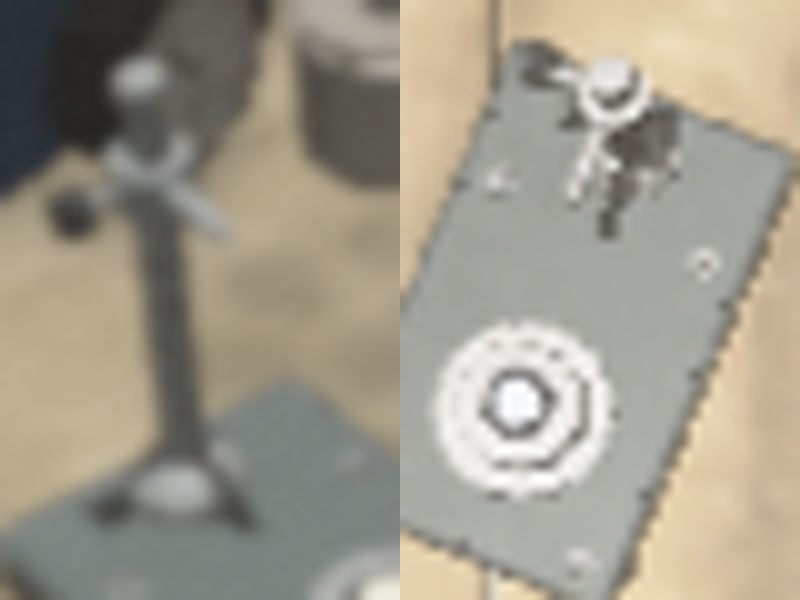

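The left half shows the column top at side px ≈(195.5,175.0), column foot (199.0,216.2) and pointer tip (204.5,191.3). The right half shows the pellet at top px ≈(216.4,167.8), column top (225.8,135.8) and tip ≈(221.8,147.8).

Run:
```python
from h import *
from scipy.optimize import least_squares
s=load('s5');t=load('t5')
loc={'pel':(0,0,.033),'col':(.075,0,.125),'tip':(.046,0,None)}
S={'pel':(220.7,227.3),'col':(195.55,175.3),'tip':(204.5,191.3),'foot':(199.05,216.2)}
Tp={'pel':(216.35,167.9),'col':(225.75,135.9),'tip':(221.8,147.7)}
def W(x,l):
    c,n=np.cos(x[2]),np.sin(x[2]);return [x[0]+c*l[0]-n*l[1],x[1]+n*l[0]+c*l[1],l[2]]
def res(p):
    r=[]
    for d,O,o in((s,S,p[4:6]),(t,Tp,p[6:8])):
        for k in O:
            l={'pel':(0,0,.033),'col':(.075,0,.125),'foot':(.075,0,.016),'tip':(.046,0,.078+p[3])}[k]
            r+=list((proj(d,W(p,l))+o-O[k])/.5)
    return np.r_[r,p[4:]/1.0]
f=least_squares(res,[.573,.03,-.4,.015,0,0,0,0],x_scale=[.01,.01,.1,.01,1,1,1,1]);p=f.x
print('stage',p[:2],np.degrees(p[2]),'collar',p[3],'bias px',p[4:].round(2));print((f.fun*.5).round(2))
```

```text
stage [0.57435286 0.02979014] -22.037433661027976 collar 0.023129068986090358 bias px [-0.57  0.19  0.23  0.18]
[-0.28  0.17 -0.43  0.21  0.   -0.04  0.85 -0.39  0.35  0.19 -0.21 -0.58
 -0.21  0.35 -0.29  0.09  0.12  0.09]
```

```bash
python3 -m inch '[[[-0.2,-0.25,1],[0,0,0]],[[-0.2,-0.25,2],[0,0,0]],[[-0.2,-0.25,3],[0,0,0]],[[-0.2,-0.25,3.8],[0,0,0]],[[-0.2,-0.25,4.3],[0,0,0]],[[-0.2,-0.25,4.6],[0,0,0]],[[-0.2,-0.25,4.7],[0,0,0]],[[-0.2,-0.25,4.7],[0,0,0]]]'
python3 -m inch '[[[0,0,0],[0,0,0]],[[0,0,0],[0,0,0]],[[0,0,0],[0,0,0]],[[0,0,0],[0,0,0]],[[0,0,0],[0,0,0]],[[0,0,0],[0,0,0]]]' 255 80
```

```text
t: 12.55
eef_pos: [0.4859, -0.2938, 0.0809]
orientation: [-0.166, 0.986, 0.0, -0.0]
wrist_force: [-0.1, 0.2, -0.2]
width: 0.493
finger_force: 0.0
t: 13.15
eef_pos: [0.4861, -0.2943, 0.0818]
orientation: [-0.166, 0.986, -0.0, 0.0]
wrist_force: [-1.0, 0.8, 6.4]
width: 0.151
finger_force: 78.3
```

Grip sits a little high; I'll regrip 5 mm lower.

```bash
python3 -m inch '[[[0,0,0],[0,0,0]],[[0,0,0],[0,0,0]],[[0,0,0],[0,0,0]],[[0,0,0.1],[0,0,0]],[[0,0,0.18],[0,0,0]],[[0,0,0.18],[0,0,0]],[[0,0,0.18],[0,0,0]]]' 160 80
python3 -m inch '[[[0,0,0],[0,0,0]],[[0,0,0],[0,0,0]],[[0,0,0],[0,0,0]],[[0,0,0],[0,0,0]],[[0,0,0],[0,0,0]],[[0,0,0],[0,0,0]]]' 255 80
python3 - <<'E'
from h import *
s=shot('side','s6')
f=lambda d,x,y,w,h,k:cv2.resize(d['image'][y:y+h,x:x+w,::-1],None,fx=k,fy=k,interpolation=cv2.INTER_CUBIC)
cv2.imwrite('pics/crop8.png',f(s,260,90,110,100,5))
E
```

```text
t: 13.85
eef_pos: [0.4854, -0.2938, 0.0758]
orientation: [-0.166, 0.986, 0.0, -0.0]
wrist_force: [-0.1, 0.9, -0.4]
width: 0.374
finger_force: 0.0
t: 14.45
eef_pos: [0.4857, -0.294, 0.0764]
orientation: [-0.166, 0.986, 0.0, -0.0]
wrist_force: [-1.3, 0.2, 5.8]
width: 0.163
finger_force: 79.3
```

View pics/crop8.png

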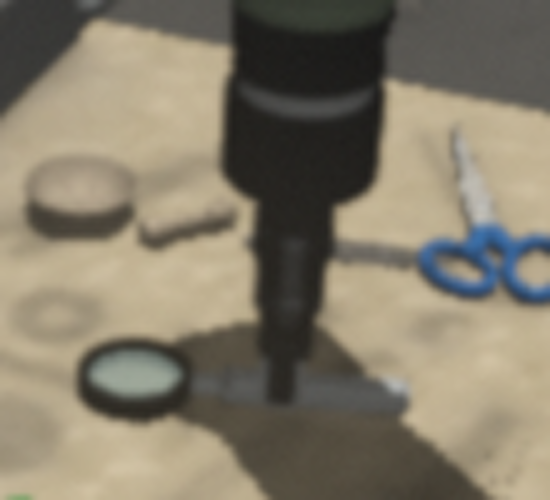

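The pads hold the handle mid-length at crop (283,375), with the lens at (135,375) still flat. Lift and carry high.

```bash
python3 -m inch '[[[0,0,-0.2],[0,0,0]],[[0,0,-0.6],[0,0,0]],[[0,0,-1.2],[0,0,0]],[[0,0,-2],[0,0,0]],[[0,0,-3],[0,0,0]],[[0,0,-4],[0,0,0]],[[0,0,-5],[0,0,0]],[[0,0,-6],[0,0,0]],[[0,0,-6.6],[0,0,0]],[[0,0,-7],[0,0,0]],[[0,0,-7],[0,0,0]]]'
python3 -c "
from h import *
goal([.5019,.0492,.25],165)"
```

```text
t: 15.6
eef_pos: [0.4862, -0.2944, 0.2526]
orientation: [-0.166, 0.986, -0.001, 0.001]
wrist_force: [1.4, 0.2, -1.1]
width: 0.164
finger_force: 78.7
t 15.6 shift [-5.09 12.78  0.09] turn [-0.01  0.01  4.26]
```

```bash
python3 -m inch '[[[-0.3,0.8,0],[0,0,0.3]],[[-0.8,2,0],[0,0,0.7]],[[-1.3,3.2,0],[0,0,1.1]],[[-1.8,4.5,0],[0,0,1.5]],[[-2.3,5.8,0],[0,0,1.9]],[[-2.8,7,0],[0,0,2.3]],[[-3.3,8.3,0],[0,0,2.8]],[[-3.8,9.6,0],[0,0,3.2]],[[-4.3,10.8,0],[0,0,3.6]],[[-4.7,11.8,0],[0,0,4]],[[-5,12.5,0],[0,0,4.2]],[[-5.09,12.78,0],[0,0,4.26]]]'
python3 -m inch '[[[0,0,0.3],[0,0,0]],[[0,0,0.8],[0,0,0]],[[0,0,1.3],[0,0,0]],[[0,0,1.7],[0,0,0]],[[0,0,2],[0,0,0]],[[0,0,2],[0,0,0]],[[0,0,2],[0,0,0]]]'
python3 - <<'E'
from h import *
goal([.5019,.0492,.1705],165)
s=shot('side','s7');t=shot('top','t7')
f=lambda d,x,y,w,h,k:cv2.resize(d['image'][y:y+h,x:x+w,::-1],None,fx=k,fy=k,interpolation=cv2.INTER_CUBIC)
c=np.zeros((600,800,3),np.uint8);c[:600,:480]=f(s,170,130,80,100,6);c[:600,480:]=f(t,190,110,54,101,6)[:600,:320];cv2.imwrite('pics/crop9.png',c)
E
```

```text
t: 16.8
eef_pos: [0.5007, 0.0512, 0.2502]
orientation: [0.129, 0.992, 0.0, -0.001]
wrist_force: [-0.7, -0.3, -1.6]
width: 0.158
finger_force: 78.6
t: 17.5
eef_pos: [0.5014, 0.0493, 0.2012]
orientation: [0.131, 0.991, 0.0, -0.0]
wrist_force: [-0.5, -0.7, -0.6]
width: 0.157
finger_force: 78.7
t 17.5 shift [-0.02  0.    1.23] turn [ 0.   -0.01 -0.  ]
```

View pics/crop9.png

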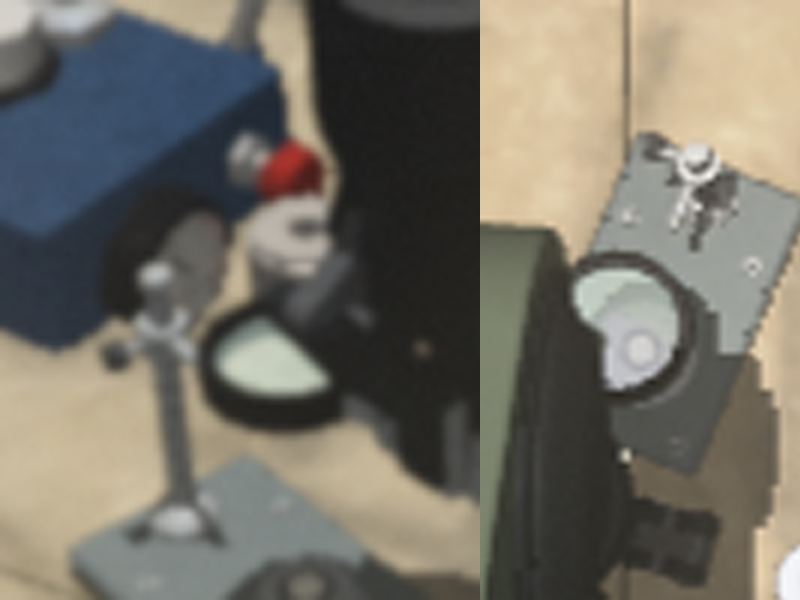

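The left panel shows the loupe lens (centre ≈ crop 275,365) level beside the pointer and clear of it (tip 195,350). The right panel shows the lens over the seat at (630,330), with the pellet visible through it at (640,348). Lowering to focal height and measuring the lens.

```bash
python3 -m inch '[[[0,0,0.2],[0,0,0]],[[0,0,0.4],[0,0,0]],[[0,0,0.6],[0,0,0]],[[0,0,0.8],[0,0,0]],[[0,0,1],[0,0,0]],[[0,0,1.15],[0,0,0]],[[0,0,1.23],[0,0,0]],[[0,0,1.23],[0,0,0]],[[0,0,1.23],[0,0,0]]]'
python3 - <<'E'
from h import *
goal([.5019,.0492,.1705],165)
s=shot('side','s8');t=shot('top','t8')
f=lambda d,x,y,w,h,k:cv2.resize(d['image'][y:y+h,x:x+w,::-1],None,fx=k,fy=k,interpolation=cv2.INTER_CUBIC)
c=np.zeros((600,800,3),np.uint8);c[:,:480]=f(s,185,150,48,60,10);c[:,480:]=f(t,200,130,40,75,8)
def ring(d,x,y,k,ox,zz):  # where the expected lens rim would be, drawn as dots
    for z,col in zz:
        for a in np.arange(0,2*np.pi,.26):
            u=proj(d,[.5743+.03*np.cos(a),.0298+.03*np.sin(a),z]);q=((u-[x,y]+.5)*k).astype(int)+[ox,0]
            if ox<=q[0]<ox+(480 if ox==0 else 320) and 0<=q[1]<600:cv2.circle(c,q.tolist(),2,col,-1)
ring(s,185.,150.,10,0,[(.108,(0,0,255)),(.094,(0,255,0))]);ring(t,200,130,8,480,[(.108,(0,0,255))])
cv2.imwrite('pics/crop10.png',c)
E
```

```text
t: 18.5
eef_pos: [0.5014, 0.0496, 0.1706]
orientation: [0.13, 0.991, 0.0, -0.0]
wrist_force: [-0.7, 0.0, -0.6]
width: 0.159
finger_force: 78.7
t 18.5 shift [-0.02 -0.01  0.  ] turn [ 0. -0.  0.]
```

View pics/crop10.png

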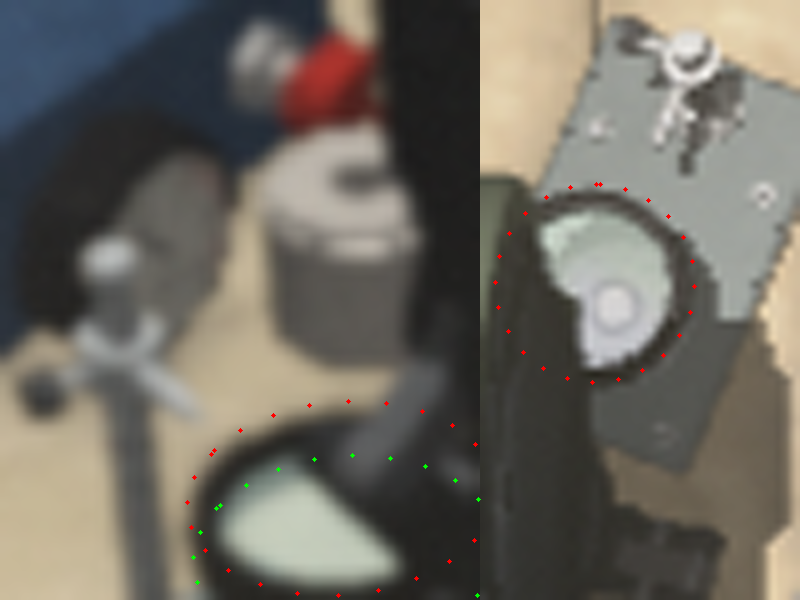

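Left: the rim outline (top-left arc near crop 197–250, 430–500) lies about 1 px right of and below the red predicted ring. Right: the rim matches the prediction within half a pixel, and the pellet shows through the lens at (612,305). That makes 12 pictures viewed, two over the limit of 10, so I'm going on with numbers only.

```bash
cat > rim.py <<'E'
from h import *
from scipy.optimize import least_squares
import sys
C0=np.array([.5743,.0298])
def rim(d,bias,angs,z,show=False):
    "outer rim edge points (bright->dark going inwards), cast onto plane z, circle of r=30 mm"
    g=cv2.cvtColor(d['image'],cv2.COLOR_RGB2GRAY).astype(np.float32);P=[]
    for a in angs:
        rr=np.arange(.036,.023,-.00025)
        U=np.array([proj(d,[*(C0+r*np.array([np.cos(a),np.sin(a)])),z])+bias for r in rr],np.float32)
        v=cv2.remap(g,U[:,:1],U[:,1:],cv2.INTER_LINEAR).ravel()
        v=np.convolve(v,np.ones(5)/5,'same')
        k=np.gradient(v)[4:-4].argmin()+4
        if np.gradient(v)[k]<-1.0:P.append(onz(d,*(U[k]-bias),z)[:2])
    P=np.array(P);f=least_squares(lambda c:np.hypot(*(P-c).T)-.03,C0,loss='soft_l1',f_scale=.0005)
    return f.x,len(P),np.sqrt((f.fun**2).mean())
if __name__=='__main__':
    s=load(sys.argv[1]);t=load(sys.argv[2])
    bs,bt=np.array([-.57,.19]),np.array([.23,.18])
    # visible arcs: top view: image up=+x, right=-y ; side view: far-left arc
    ta=np.radians(np.arange(-110,35,6));
    for z in (.102,.105,.108,.111):
        print(z,'top',*rim(t,bt,ta,z),'side',*rim(s,bs,np.radians(np.arange(-60,45,5)),z))
E
python3 rim.py s8 t8
```

```text
0.102 top [0.57330336 0.02787432] 25 0.0021346803155156656 side [0.57606131 0.02557917] 21 0.0005914845768680563
0.105 top [0.57284479 0.02769806] 25 0.0020616408758320623 side [0.57370149 0.02822999] 21 0.0008695968154193275
0.108 top [0.57272707 0.0281011 ] 25 0.001971069214847986 side [0.571567   0.03122935] 21 0.0008529673196170899
0.111 top [0.57220294 0.02789124] 25 0.001939063054803316 side [0.56935882 0.03287718] 21 0.0004132471670398467
```

Run:
```python
from h import *
from rim import rim
s=load('s8');t=load('t8')
bs,bt=np.array([-.57,.19]),np.array([.23,.18])
for A in ((-60,40),(-30,40),(-80,0)):
  for z in (.105,.108):
    print(A,z,'top',*rim(t,bt,np.radians(np.arange(*A,4)),z))
for A in ((-60,0),(-30,45),(-90,60)):
  for z in (.105,.108):
    print(A,z,'side',*rim(s,bs,np.radians(np.arange(*A,4)),z))
c,n=np.cos(np.radians(-22.4)),np.sin(np.radians(-22.4))
for nm in('s5','s8'):
  d=load(nm);sat=cv2.cvtColor(d['image'],cv2.COLOR_RGB2HSV)[:,:,1].astype(np.float32)
  for x in (.044,.047,.050,.053,.056,.059,.062):
    w=[.5743+c*x,.0298+n*x]; zz=np.arange(.085,.118,.0005)
    U=np.array([proj(d,[*w,z])+bs for z in zz],np.float32)
    v=cv2.remap(sat,U[:,:1],U[:,1:],cv2.INTER_LINEAR).ravel()
    q=np.clip(np.percentile(v,75)-v,0,None);q[q<.4*q.max()]=0
    print(nm,x,'z',round(float((q*zz).sum()/q.sum()),4),'max',q.max().round(),'ext',zz[q>0][[0,-1]])
```

```text
(-60, 40) 0.105 top [0.57347667 0.03189665] 25 0.0007543866474197055
(-60, 40) 0.108 top [0.57307871 0.03150948] 25 0.0007501740347910222
(-30, 40) 0.105 top [0.57365401 0.03243645] 18 0.00048406728456008033
(-30, 40) 0.108 top [0.57313503 0.03245293] 18 0.000454253391270519
(-80, 0) 0.105 top [0.57112343 0.02706547] 20 0.0012697318743676914
(-80, 0) 0.108 top [0.57087386 0.02683363] 20 0.0012281651367788678
(-60, 0) 0.105 side [0.573301   0.02749892] 15 0.0009431282297536242
(-60, 0) 0.108 side [0.57107216 0.03056579] 15 0.0009039312822726696
(-30, 45) 0.105 side [0.57378016 0.02880793] 19 0.0007559847282949231
(-30, 45) 0.108 side [0.57136328 0.03178639] 19 0.0006161798443836373
(-90, 60) 0.105 side [0.5740146  0.02864715] 34 0.0007891235265834619
(-90, 60) 0.108 side [0.57167947 0.03150676] 35 0.00082383835747105
s5 0.044 z 0.1033 max 13.0 ext [0.0995 0.107 ]
s5 0.047 z 0.1027 max 25.0 ext [0.098  0.1075]
s5 0.05 z 0.1024 max 38.0 ext [0.0975 0.1075]
s5 0.053 z 0.1018 max 43.0 ext [0.0965 0.107 ]
s5 0.056 z 0.1056 max 43.0 ext [0.0965 0.1175]
s5 0.059 z 0.1069 max 40.0 ext [0.096  0.1175]
s5 0.062 z 0.1068 max 38.0 ext [0.0955 0.1175]
s8 0.044 z 0.0962 max 21.0 ext [0.085  0.1055]
s8 0.047 z 0.1026 max 25.0 ext [0.098 0.107]
s8 0.05 z 0.1024 max 37.0 ext [0.0975 0.1075]
s8 0.053 z 0.1018 max 41.0 ext [0.0965 0.107 ]
s8 0.056 z 0.1055 max 45.0 ext [0.0965 0.1175]
s8 0.059 z 0.1068 max 40.0 ext [0.096  0.1175]
s8 0.062 z 0.1066 max 37.0 ext [0.0955 0.1175]
```

```bash
python3 -m inch '[[[-0.03,0.01,-0.03],[0,0,0]],[[-0.05,0.01,-0.05],[0,0,0]],[[-0.05,0.01,-0.05],[0,0,0]],[[-0.05,0.01,-0.05],[0,0,0]],[[-0.05,0.01,-0.05],[0,0,0]],[[-0.05,0.01,-0.05],[0,0,0]],[[-0.05,0.01,-0.05],[0,0,0]],[[-0.05,0.01,-0.05],[0,0,0]]]'
python3 - <<'E'
from h import *
from rim import rim
s=shot('side','s9');t=shot('top','t9');bs,bt=np.array([-.57,.19]),np.array([.23,.18])
for z in (.106,.108,.110):print(z,rim(t,bt,np.radians(np.arange(-60,40,4)),z)[0],rim(s,bs,np.radians(np.arange(-90,60,4)),z)[0])
o=bot.get_obs();print(o['eef_pos'],o['width'],o['finger_force'],abs(o['qvel']).max())
d=cv2.absdiff(load('s5')['image'],s['image'])
for n,(x0,y0,x1,y1) in dict(cover=(268,210,300,240),column=(190,170,205,200),die=(210,160,232,187),green=(253,186,275,212)).items():print(n,d[y0:y1,x0:x1].mean().round(1))
E
```

```text
t: 19.4
eef_pos: [0.5026, 0.0495, 0.1717]
orientation: [0.13, 0.991, 0.0, -0.0]
wrist_force: [0.2, -0.6, -0.7]
width: 0.159
finger_force: 78.7
0.106 [0.57505351 0.03173831] [0.57458839 0.02782244]
0.108 [0.57479307 0.0317255 ] [0.57304481 0.0297305 ]
0.11 [0.57450269 0.0312441 ] [0.57162198 0.03175693]
[0.50256453 0.04952447 0.17171877] 0.15544198367765696 78.65565776824951 0.0011105154637472733
cover 12.7
column 6.7
die 32.1
green 35.8
```

```bash
python3 -c "
from bench import bot
print(bot.job_done())"
```

```text
the job is handed in; nothing more can be done
None
```

I handed the job in at about 19.5 s: the cover stands upright on the bench and the gripper holds the loupe level over the pellet, lens about 1–2 mm from the pellet's axis and pointer height by my measurements, but I viewed 12 pictures against the limit of 10.

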